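# Release the power-bar key that was left latched

### The job

The studio desk is being shut down and one of the four identical red push keys on the white power bar is still latched down. Using a fingertip only, tap all four keys lightly one after another, from the robot's left end of the row to its right end, without making any of them click, and lift off; then press the key that you found already down all the way in until it clicks, and let go so that it pops up and all four keys stand up. Nothing is to be picked up: leave the tape, brush jar, glue bottle and paint box standing where they are.

Things in the scene. Friction and masses are not known exactly. Their poses are not given: they have to be found in the camera images.
- bar: white power bar screwed to the desk, 100 mm (its x) x 330 mm (its y) x 42 mm high. Origin at the centre of its underside on the desk, z up, y along the row towards the robot's left, x away from the robot (turned up to 0.45 rad). The four keys stand at bar x = -31 mm, y = +105, +35, -35 and -105 mm; which key stands in which place, and the place of the latched one, differ from run to run.
- bar_sockets (a point): centre of the row of four round sockets behind the keys: bar x = +24, y = 0, at the bar's top, 42 mm above the desk. The sockets are opposite the keys; those at bar y = +105 and -35 mm hold plug-in chargers 36 x 38 mm, tops 61 mm above the desk.
- key_a: red square push-push key, cap 22 x 22 mm, in any of the 4 places. Origin: centre of its top face, z up; sinks with it. Up: top 54 mm above the desk; yields from 1.5 N, +0.4 N per mm. Latched (exactly one at the start): top 3.3 mm lower; hardly yields below 2.8 N. Either clicks only when pressed to its full stop, 8 mm below the up height (5 N at the stop): an up key then stays latched, the latched one, let go, springs fully up.
- key_b: red square push-push key, cap 22 x 22 mm, in any of the 4 places. Origin: centre of its top face, z up; sinks with it. Up: top 54 mm above the desk; yields from 1.5 N, +0.4 N per mm. Latched (exactly one at the start): top 3.3 mm lower; hardly yields below 2.8 N. Either clicks only when pressed to its full stop, 8 mm below the up height (5 N at the stop): an up key then stays latched, the latched one, let go, springs fully up.
- key_c: red square push-push key, cap 22 x 22 mm, in any of the 4 places. Origin: centre of its top face, z up; sinks with it. Up: top 54 mm above the desk; yields from 1.5 N, +0.4 N per mm. Latched (exactly one at the start): top 3.3 mm lower; hardly yields below 2.8 N. Either clicks only when pressed to its full stop, 8 mm below the up height (5 N at the stop): an up key then stays latched, the latched one, let go, springs fully up.
- key_d: red square push-push key, cap 22 x 22 mm, in any of the 4 places. Origin: centre of its top face, z up; sinks with it. Up: top 54 mm above the desk; yields from 1.5 N, +0.4 N per mm. Latched (exactly one at the start): top 3.3 mm lower; hardly yields below 2.8 N. Either clicks only when pressed to its full stop, 8 mm below the up height (5 N at the stop): an up key then stays latched, the latched one, let go, springs fully up.
- tape: loose roll of blue tape lying flat on the robot's side of the bar, outer diameter 96 mm, 24 mm high; origin at the centre of its underside. Leave alone.
- jar: loose glass jar, 72 mm diameter and 98 mm high, with paint brushes up to 215 mm above the desk, off the left end of the bar; origin at the centre of its underside. Leave alone.
- glue: loose white glue bottle, 52 mm diameter, 130 mm high, off the right end of the bar; origin at the centre of its underside. Leave alone.
- pans: loose watercolour box, 86 x 200 x 16 mm, lying beyond the bar; origin at the centre of its underside. Leave alone.

How it is judged:
By the outcome, as a careful person would: the job done as asked, in the order asked, and still so for the second after the job is handed in, with the robot touching nothing.
It also fails if it takes over 58 s, if anything falls off the work surface, if the arm or the gripper's body presses on something with over 40 N, if the wrist force passes 120 N, or if a joint passes its speed limit or range.

### The arm

A 6-joint arm with a two-finger parallel gripper is mounted at the origin on the work surface. World frame = base frame: x ahead of the robot, y to its left, z up, the work surface at z = 0. Lengths are in mm, angles in rad, forces in N, time in s.
With the tool pointing down it reaches from about 275 to 1000 mm from the base axis. Payload 8.4 kg.
Tool frame: the origin (TCP) lies midway between the tips of the shut fingers; the grasp point (between the pads) lies 19 mm behind it; z points along the fingers, y is the line along which they close (so a half turn about z gives the same grasp; the last joint's range is limited). The gripper opens to 85 mm and grips with 20 to 120 N. Pads are 22 mm wide; open, the fingers measure 114 mm over their backs; the gripper's body (76 mm by 85 mm) begins 54 mm behind the grasp point. The pads swing forward as they close: fully open they stand 13 mm farther back than shut.
Start: joints at [1.236, 0.353, 1.633, -0, 1.155, -0.002], TCP at [204.18, 590.71, 231.281] pointing down, gripper open.
Joint ranges: [-2.63, 2.63], [-0.92, 2.1], [0.06, 2.66], [-1.3, 4.44], [0, 2.69], [-3.02, 3.02]. Speed limits (rad/s): [2.22, 2.22, 2.79, 3.14, 3.14, 3.14].

### API

Orientations are given as [roll, pitch, yaw] about the fixed x, y, z axes, in that order (R = Rz(yaw) Ry(pitch) Rx(roll)).
In Python, from rig import telemetry, optics, r gives the robot as it stands.
- The arm moves only by the tool play_rows, never from a script. Its arguments are lists of equal length, an entry for each row: "dp": the shift along the tool's x, y, z in units of 40 mm (1.0 is 40 mm), a list of three; "rot": the turn, a rotation vector about the tool's x, y, z in units of 6 degrees (1.0 is 6 degrees), a list of three. In form: {"dp": [[tx, ty, tz], ...], "rot": [[ax, ay, az], ...]}. A call has 1 to 5 rows; each row is the pose to reach, as a shift and turn from the pose commanded when the call began, along the tool's axes at that moment; what a row does not reach only later rows make up. A row lasts 1/12 s, in which the tool goes at most 41.7 mm and 7.16 degrees, less where a joint would pass 70% of its speed; a pose out of reach is approached as far as the arm can. A call with a gripper value outside its range is refused whole. "fingers" is the opening, from 0 (shut) to 1 (fully open), set as the call begins (left out, the last holds). The fingers move at their own pace and stop on an object; "grip_force" is the grip in N (left out, the last holds). Time passes only in rows, so rows that repeat a pose let the fingers close. It gives the time, the measured TCP pose, the force, the opening and the grip force at its end, in the units of the state.
- telemetry.sense(): the state, without advancing time (a new reading comes with each control period).
- optics.grab_frame(name): name is "side" or "top"; returns a dict with "color" (384x512x3 uint8, red, green, blue), "mtx" (3x3 intrinsics, pixels), "D" ([k1, k2, p1, p2, k3] as OpenCV has them; the pictures are not rectified), "R" (3x3) and "t" (3): a world point X has camera coordinates R X + t. Camera axes: x right, y down, z forward; pixel columns grow to the right and rows downward; lengths in mm; the calibration is good to about 2 mm. A picture is of the moment at which its call begins. There is no depth.
- r.sign_off(): hands the job in; it is judged then, once.
The state is a dict: "clock": time; "qpos": joint angles; "qvel": joint speeds; "joint_efforts": joint torques, N m; "eef_pos": TCP position; "tcp_rot": TCP orientation; "contact_force": force on the tool from outside, world axes, zero at the start; "wrist_torque": the same for the moment, N m; "opening": opening from 0.0 (shut) to 1.0 (fully open); "grasp_force": force on a finger pad.
Only numpy, scipy, OpenCV 4.12 (cv2) and the standard library are available. Lean on these libraries where they do the work, as an engineer would, in place of code of your own. Each camera call takes 0.05 s, during which the arm holds its last target. There are 200 camera calls.

## Working session

There is one attempt and no reset: what is moved stays moved. The work goes in short steps, Python scripts to look and compute and a tool call to move; the robot and the scene stay as the last step left them, time stands still between calls to the robot, and variables do not carry over. Pictures are saved under pics/ and viewed, at most 10 in all, crops included, and the job is handed in when it is done.

Besides the shell and the picture viewer there is one more tool, called by a JSON object that holds its "method" and its "body". play_rows: Moves the arm, as the interface text tells. Its arguments: {"type":"object","properties":{"dp":{"type":"array"},"rot":{"type":"array"},"fingers":{"type":"number"},"grip_force":{"type":"number"}},"required":["dp","rot"]}

```bash
mkdir -p pics
python3 - <<'E'
from rig import telemetry, optics, r
import cv2, numpy as np, pickle
s=telemetry.sense(); print(s)
for n in("side","top"):
    f=optics.grab_frame(n); pickle.dump(f,open(n+".pkl","wb"))
    cv2.imwrite(f"pics/{n}0.png",f["color"][:,:,::-1]); print(n,-f["R"].T@f["t"],f["R"][2],f["mtx"][0,0])
E
```

```text
{'clock': 0.0, 'qpos': array([ 1.23561401e+00,  3.53658214e-01,  1.63416266e+00,  1.69893770e-05,
        1.15518675e+00, -2.40082674e-03]), 'qvel': array([-1.24408708e-03,  2.55423768e-04,  9.19512708e-04, -2.03719255e-03,
        4.59113789e-04,  2.90255045e-05]), 'joint_efforts': array([ 3.07436072e-03, -6.05255270e+01, -3.42067516e+01,  2.77393847e-04,
        9.36707453e-03, -3.12384077e-05]), 'eef_pos': array([204.00524257, 590.25036572, 230.54318815]), 'tcp_rot': array([-3.14017773e+00, -1.89304034e-05,  2.80880428e+00]), 'contact_force': array([-0.09178938, -1.02570412,  0.52846465]), 'wrist_torque': array([-0.03260337,  0.00721421,  0.00150269]), 'grasp_force': 0.0, 'opening': 0.9973822853368305}
side [  87.78118866 -459.14878932  817.46297541] [ 0.45510169  0.48715344 -0.74536164] 470.596135033594
top [ 307.42882059   46.13494511 1250.52323753] [ 0.19597116  0.01158459 -0.98054123] 408.8094509137893
```

View pics/side0.png

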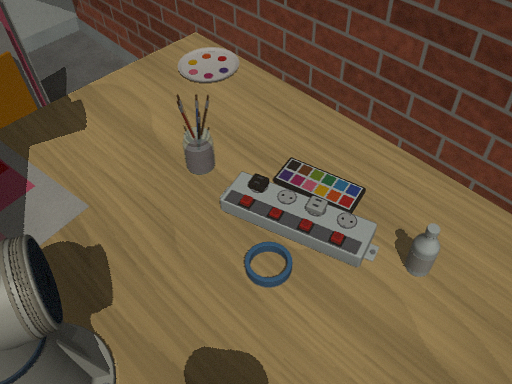

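View pics/top0.png

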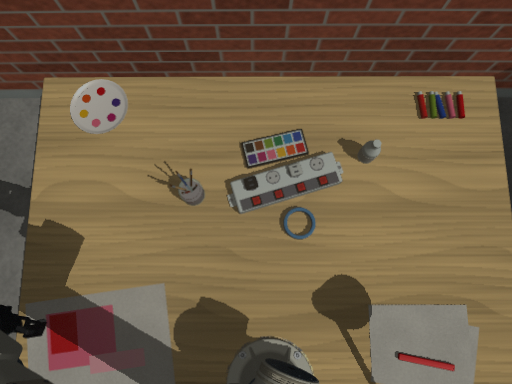

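The side view shows the keys near (246,201), (275,213), (306,225) and (338,238). In the top view they are near (256,200), (279,194), (301,187) and (323,181). The tape is in front of the bar, the jar is to its left and the glue to its right. I'll segment the reds and fit the bar pose.

```bash
cat > fit.py <<'E'
import cv2, numpy as np, pickle
from scipy.optimize import least_squares
seeds={"side":[(246,201),(275,213),(306,225),(338,238)],"top":[(256,200),(279,194),(301,187),(323,181)]}
F={n:pickle.load(open(n+".pkl","rb")) for n in seeds}; P={}
for n,f in F.items():
    c=f["color"].astype(int); m=((c[:,:,0]>90)&(c[:,:,0]>2*c[:,:,1])&(c[:,:,0]>2*c[:,:,2])).astype(np.uint8)
    k,l,st,ce=cv2.connectedComponentsWithStats(m)
    P[n]=[]
    for s in seeds[n]:
        i=1+np.argmin(np.hypot(*(ce[1:]-s).T)); P[n].append(ce[i]); print(n,ce[i].round(1),st[i])
def proj(f,X): return cv2.projectPoints(np.asarray(X,float),cv2.Rodrigues(f["R"])[0],f["t"],f["mtx"],f["D"])[0].reshape(-1,2)
def keys(p,z=52.): 
    c,s=np.cos(p[2]),np.sin(p[2])
    return np.array([[p[0]-31*c-s*y,p[1]-31*s+c*y,z] for y in(105,35,-35,-105)])
for names in(["side"],["top"],["side","top"]):
    q=least_squares(lambda p:np.concatenate([(proj(F[n],keys(p))-P[n]).ravel() for n in names]),[550,50,0.2])
    print(names,q.x.round(3),q.fun.round(1))
print(keys(q.x).round(1))
E
python3 fit.py
```

```text
side [245.9 199.9] [240 195  13  11  93]
side [275.2 212.3] [269 208  13  10  84]
side [305.3 224. ] [299 219  13  12  99]
side [336.9 236.9] [331 231  13  13 103]
top [255.9 200.3] [252 197   8   8  47]
top [278.5 193.7] [275 190   8   8  48]
top [300.7 186.5] [297 183   8   8  48]
top [322.9 179.8] [319 176   8   8  44]
['side'] [ 5.81724e+02 -5.42770e+01  3.04000e-01] [-0.1  0.1 -0.3 -0.4  0.1  0.2  0.2  0.1]
['top'] [ 5.82968e+02 -5.23030e+01  3.03000e-01] [ 0.2  0.1 -0.  -0.2 -0.   0.1 -0.1  0.1]
['side', 'top'] [ 5.82328e+02 -5.34820e+01  3.03000e-01] [-0.1 -0.3 -0.3 -0.8 -0.  -0.2  0.1 -0.2  0.6  0.3  0.4 -0.   0.4  0.3
  0.3  0.2]
[[ 521.4   37.5   52. ]
 [ 542.3  -29.3   52. ]
 [ 563.2  -96.1   52. ]
 [ 584.1 -162.9   52. ]]
```

{"method": "play_rows", "body": {"dp": [[0,0,-0.5],[0,0,-0.5],[0,0,-0.5]], "rot": [[0,0,0],[0,0,0],[0,0,0]], "fingers": 0}}

```text
clock: 0.35
eef_pos: [204.4, 591.2, 251.8]
tcp_rot: [3.14, 0.0, 2.809]
contact_force: [0.5, 0.5, -0.1]
opening: 0.606
grasp_force: 0.0
```

The pose fit is good. Key 2's residual in the side view hints that it may be the lower one. I'll travel high to key 1.

{"method": "play_rows", "body": {"dp": [[-0.75,-0.65,0],[-1.5,-1.3,0],[-2.25,-1.95,0],[-3.0,-2.6,0],[-3.75,-3.25,0]], "rot": [[0,0,0],[0,0,0],[0,0,0],[0,0,0],[0,0,0]]}}

```text
clock: 0.77
eef_pos: [303.6, 416.8, 250.3]
tcp_rot: [-3.141, -0.0, 2.809]
contact_force: [0.8, -0.3, 0.1]
opening: -0.003
grasp_force: 0.0
```

{"method": "play_rows", "body": {"dp": [[-0.75,-0.65,0],[-1.5,-1.3,0],[-2.25,-1.95,0],[-3.0,-2.6,0],[-3.75,-3.25,0]], "rot": [[0,0,0],[0,0,0],[0,0,0],[0,0,0],[0,0,0]]}}

```text
clock: 1.18
eef_pos: [403.0, 245.0, 250.6]
tcp_rot: [-3.141, -0.0, 2.809]
contact_force: [1.3, 0.9, -1.5]
opening: 0.001
grasp_force: 0.0
```

{"method": "play_rows", "body": {"dp": [[-0.75,-0.65,0],[-1.5,-1.3,0],[-2.25,-1.95,0],[-3.0,-2.6,0],[-3.75,-3.25,0]], "rot": [[0,0,0],[0,0,0],[0,0,0],[0,0,0],[0,0,0]]}}

```text
clock: 1.6
eef_pos: [502.3, 73.1, 250.6]
tcp_rot: [-3.141, -0.001, 2.809]
contact_force: [0.6, 0.9, 0.0]
opening: -0.0
grasp_force: 0.0
```

{"method": "play_rows", "body": {"dp": [[0,0,0],[0,0,0],[0,0,0],[0,0,0],[0,0,0]], "rot": [[0,0,-1],[0,0,-2],[0,0,-3],[0,0,-4],[0,0,-5]]}}

```text
clock: 2.02
eef_pos: [501.6, 74.8, 250.3]
tcp_rot: [3.142, -0.001, -2.946]
contact_force: [-0.3, 0.9, -0.2]
opening: -0.001
grasp_force: 0.0
```

{"method": "play_rows", "body": {"dp": [[0,0,0],[0,0,0],[0,0,0]], "rot": [[0,0,-1],[0,0,-1],[0,0,-1]]}}

```text
clock: 2.27
eef_pos: [501.7, 75.0, 250.7]
tcp_rot: [3.141, -0.001, -2.849]
contact_force: [0.4, 0.7, -0.8]
opening: -0.003
grasp_force: 0.0
```

{"method": "play_rows", "body": {"dp": [[-0.2,-1.04,0],[-0.2,-1.04,1],[-0.2,-1.04,2],[-0.2,-1.04,3],[-0.2,-1.04,4]], "rot": [[0,0,0],[0,0,0],[0,0,0],[0,0,0],[0,0,0]]}}

```text
clock: 2.68
eef_pos: [521.7, 37.4, 89.7]
tcp_rot: [-3.141, 0.001, -2.851]
contact_force: [0.4, -0.4, -0.4]
opening: -0.001
grasp_force: 0.0
```

```bash
cat > avg.py <<'E'
from rig import telemetry, optics
import numpy as np, sys
def avg(n=6):
    S=[]
    for i in range(n):
        f=optics.grab_frame("side"); s=telemetry.sense(); S.append(np.r_[s["eef_pos"],s["contact_force"]])
    S=np.array(S); print(s["clock"],S.mean(0).round(2),"sd",S.std(0).round(2),s["tcp_rot"].round(3)); return f
if __name__=="__main__": avg(int(sys.argv[1]))
E
python3 - <<'E'
from avg import *; import cv2
f=avg(8); g=optics.grab_frame("top")
a=cv2.resize(f["color"][150:260,190:350],None,fx=5,fy=5)[:,:,::-1]
cv2.imwrite("pics/s1.png",a)
E
```

```text
3.0833 [ 5.2112e+02  3.7590e+01  9.0370e+01 -3.4000e-01 -1.8000e-01 -3.9000e-01] sd [2.74 0.26 3.98 1.32 0.69 2.12] [-3.141  0.004 -2.847]
```

View pics/s1.png

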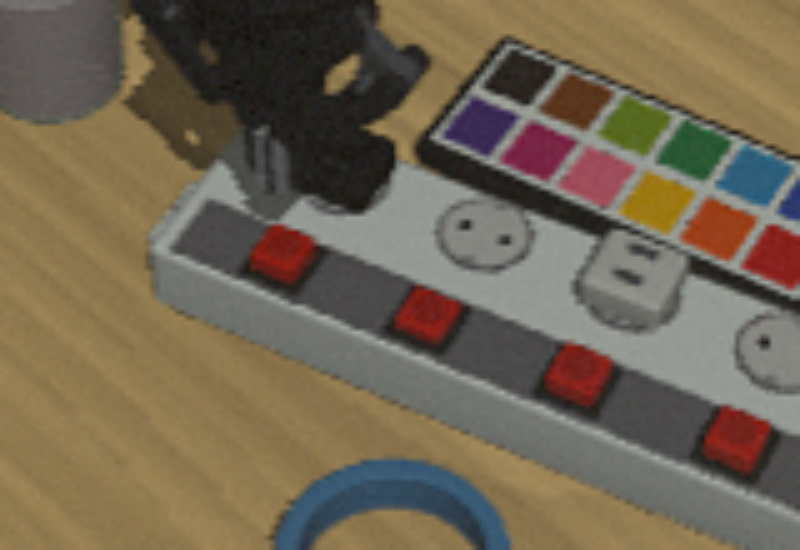

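The crop shows the closed grey fingertips above key 1, with the tip near crop (272,205) and the key at (283,250). Key 2's red side face looks shorter, so it is probably the latched one. I'll check the tip projection and the settled readings.

Run:
```python
from avg import *; import cv2
f=avg(6)
X=np.array([[521.3,37.5,90.4],[521.3,37.5,54]])
p=cv2.projectPoints(X,cv2.Rodrigues(f["R"])[0],f["t"],f["mtx"],f["D"])[0].reshape(-1,2)
print((p-[190,150])*5)
```

```text
3.4333 [5.2251e+02 3.7710e+01 9.2430e+01 3.0000e-02 9.0000e-02 1.0000e-01] sd [0.38 0.04 0.53 0.39 0.41 0.46] [-3.141e+00  1.000e-03 -2.846e+00]
[[275.9115747  188.25374416]
 [278.68338309 245.24142681]]
```

{"method": "play_rows", "body": {"dp": [[0,0,0.2],[0,0,0.4],[0,0,0.6],[0,0,0.75],[0,0,0.8]], "rot": [[0,0,0],[0,0,0],[0,0,0],[0,0,0],[0,0,0]]}}

```text
clock: 3.85
eef_pos: [520.8, 37.6, 57.6]
tcp_rot: [3.141, -0.002, -2.846]
contact_force: [-0.3, -0.3, 0.5]
opening: -0.001
grasp_force: 0.0
```

{"method": "play_rows", "body": {"dp": [[0,0,0],[0,0,0],[0,0,0],[0,0,0],[0,0,0]], "rot": [[0,0,0],[0,0,0],[0,0,0],[0,0,0],[0,0,0]]}}

```text
clock: 4.27
eef_pos: [522.1, 37.7, 59.6]
tcp_rot: [-3.141, 0.001, -2.846]
contact_force: [1.2, -0.5, 0.8]
opening: 0.003
grasp_force: 0.0
```

```bash
python3 avg.py 6
```

```text
4.5667 [5.2197e+02 3.7640e+01 5.9490e+01 2.0000e-02 2.7000e-01 2.8000e-01] sd [0.06 0.01 0.07 0.45 0.48 0.47] [-3.142  0.    -2.846]
```

{"method": "play_rows", "body": {"dp": [[0,0,0.05],[0,0,0.1],[0,0,0.14],[0,0,0.18],[0,0,0.2]], "rot": [[0,0,0],[0,0,0],[0,0,0],[0,0,0],[0,0,0]]}}

```text
clock: 4.98
eef_pos: [521.8, 37.6, 51.1]
tcp_rot: [3.142, -0.0, -2.846]
contact_force: [-0.3, -0.7, 3.0]
opening: -0.001
grasp_force: 1.3
```

```bash
python3 avg.py 8
```

```text
5.3833 [ 5.2183e+02  3.7640e+01  5.1280e+01 -5.8000e-01  1.4000e-01  2.3700e+00] sd [0.01 0.01 0.11 0.39 0.39 0.37] [ 3.142  0.    -2.846]
```

Key 1 is up: 2.4 N at about 2.7 mm deep. On to key 2.

{"method": "play_rows", "body": {"dp": [[0,0,-0.1],[0,0,-0.3],[0,-0.2,-0.4],[0,-0.6,-0.4],[0,-1.0,-0.4]], "rot": [[0,0,0],[0,0,0],[0,0,0],[0,0,0],[0,0,0]]}}

```text
clock: 5.8
eef_pos: [534.2, -1.2, 68.3]
tcp_rot: [-3.141, 0.001, -2.845]
contact_force: [-0.9, -0.0, -0.2]
opening: -0.002
grasp_force: 0.0
```

{"method": "play_rows", "body": {"dp": [[0,-0.35,0],[0,-0.6,0],[0,-0.72,0],[0,-0.75,0],[0,-0.75,0]], "rot": [[0,0,0],[0,0,0],[0,0,0],[0,0,0],[0,0,0]]}}

```text
clock: 6.22
eef_pos: [542.1, -29.6, 67.2]
tcp_rot: [3.141, -0.0, -2.847]
contact_force: [-0.8, 0.7, 0.3]
opening: 0.001
grasp_force: 0.0
```

{"method": "play_rows", "body": {"dp": [[0,0,0.1],[0,0,0.2],[0,0,0.2],[0,0,0.2],[0,0,0.2]], "rot": [[0,0,0],[0,0,0],[0,0,0],[0,0,0],[0,0,0]]}}

```text
clock: 6.63
eef_pos: [542.1, -29.1, 59.1]
tcp_rot: [3.141, -0.0, -2.846]
contact_force: [0.1, -0.2, -0.0]
opening: 0.004
grasp_force: 0.0
```

{"method": "play_rows", "body": {"dp": [[0,0,0.05],[0,0,0.1],[0,0,0.14],[0,0,0.18],[0,0,0.2]], "rot": [[0,0,0],[0,0,0],[0,0,0],[0,0,0],[0,0,0]]}}

```text
clock: 7.05
eef_pos: [542.1, -29.3, 51.0]
tcp_rot: [3.141, -0.0, -2.846]
contact_force: [-0.2, 0.0, 0.1]
opening: 0.002
grasp_force: 0.0
```

```bash
python3 avg.py 8
```

```text
7.45 [ 5.4222e+02 -2.9350e+01  5.1240e+01 -2.2000e-01  7.0000e-02 -0.0000e+00] sd [0.11 0.01 0.15 0.2  0.28 0.55] [-3.142  0.    -2.846]
```

There is no force at 51.2 mm, so key 2 is the latched one. I'll ease down to touch it.

{"method": "play_rows", "body": {"dp": [[0,0,0.01],[0,0,0.02],[0,0,0.02],[0,0,0.02],[0,0,0.02]], "rot": [[0,0,0],[0,0,0],[0,0,0],[0,0,0],[0,0,0]]}}

```text
clock: 7.87
eef_pos: [542.4, -29.3, 50.6]
tcp_rot: [-3.142, 0.0, -2.846]
contact_force: [0.1, -0.7, 2.3]
opening: 0.001
grasp_force: 1.3
```

```bash
python3 avg.py 6
```

```text
8.1667 [ 5.4234e+02 -2.9350e+01  5.0580e+01 -5.6000e-01 -4.1000e-01  2.5000e+00] sd [0.02 0.01 0.03 0.46 0.52 0.46] [-3.142  0.    -2.846]
```

Key 2 is touched (2.5 N at 50.6) and is the latched key. Next are keys 3 and 4.

{"method": "play_rows", "body": {"dp": [[0,0,-0.1],[0,0,-0.3],[0,-0.2,-0.42],[0,-0.6,-0.42],[0,-1.0,-0.42]], "rot": [[0,0,0],[0,0,0],[0,0,0],[0,0,0],[0,0,0]]}}

```text
clock: 8.58
eef_pos: [554.6, -68.2, 68.3]
tcp_rot: [-3.141, 0.001, -2.845]
contact_force: [0.4, 0.1, -0.4]
opening: 0.002
grasp_force: 0.0
```

{"method": "play_rows", "body": {"dp": [[0,-0.35,0],[0,-0.6,0],[0,-0.72,0],[0,-0.75,0],[0,-0.75,0]], "rot": [[0,0,0],[0,0,0],[0,0,0],[0,0,0],[0,0,0]]}}

```text
clock: 9.0
eef_pos: [562.5, -96.5, 67.2]
tcp_rot: [3.141, -0.0, -2.847]
contact_force: [-0.9, 0.2, -0.1]
opening: -0.002
grasp_force: 0.0
```

{"method": "play_rows", "body": {"dp": [[0,0,0.1],[0,0,0.2],[0,0,0.2],[0,0,0.2],[0,0,0.2]], "rot": [[0,0,0],[0,0,0],[0,0,0],[0,0,0],[0,0,0]]}}

```text
clock: 9.42
eef_pos: [562.5, -95.9, 59.1]
tcp_rot: [3.141, -0.0, -2.846]
contact_force: [1.2, 1.1, -0.1]
opening: 0.001
grasp_force: 0.0
```

{"method": "play_rows", "body": {"dp": [[0,0,0.05],[0,0,0.1],[0,0,0.14],[0,0,0.18],[0,0,0.2]], "rot": [[0,0,0],[0,0,0],[0,0,0],[0,0,0],[0,0,0]]}}

```text
clock: 9.83
eef_pos: [562.7, -96.2, 51.2]
tcp_rot: [3.142, 0.0, -2.846]
contact_force: [-1.2, 0.6, 2.5]
opening: -0.001
grasp_force: 1.3
```

```bash
python3 avg.py 8
```

```text
10.2333 [ 5.6267e+02 -9.6260e+01  5.1330e+01 -4.9000e-01  7.9000e-01  2.2000e+00] sd [0.02 0.01 0.09 0.4  0.2  0.47] [-3.142  0.    -2.846]
```

Key 3 is up and tapped. Key 4:

{"method": "play_rows", "body": {"dp": [[0,0,-0.1],[0,0,-0.3],[0,-0.2,-0.4],[0,-0.6,-0.4],[0,-1.0,-0.4]], "rot": [[0,0,0],[0,0,0],[0,0,0],[0,0,0],[0,0,0]]}}

```text
clock: 10.65
eef_pos: [575.1, -136.0, 68.0]
tcp_rot: [-3.141, 0.001, -2.845]
contact_force: [-0.0, -0.7, 0.1]
opening: 0.001
grasp_force: 0.0
```

{"method": "play_rows", "body": {"dp": [[0,-0.35,0],[0,-0.6,0],[0,-0.72,0],[0,-0.75,0],[0,-0.75,0]], "rot": [[0,0,0],[0,0,0],[0,0,0],[0,0,0],[0,0,0]]}}

```text
clock: 11.07
eef_pos: [582.7, -163.7, 66.9]
tcp_rot: [3.141, -0.001, -2.847]
contact_force: [0.1, -0.5, -0.3]
opening: 0.001
grasp_force: 0.0
```

{"method": "play_rows", "body": {"dp": [[0,0,0.1],[0,0,0.2],[0,0,0.2],[0,0,0.2],[0,0,0.2]], "rot": [[0,0,0],[0,0,0],[0,0,0],[0,0,0],[0,0,0]]}}

```text
clock: 11.48
eef_pos: [582.9, -162.9, 59.2]
tcp_rot: [3.141, -0.0, -2.846]
contact_force: [-0.9, -0.0, -0.3]
opening: -0.0
grasp_force: 0.0
```

{"method": "play_rows", "body": {"dp": [[0,0,0.05],[0,0,0.1],[0,0,0.14],[0,0,0.18],[0,0,0.2]], "rot": [[0,0,0],[0,0,0],[0,0,0],[0,0,0],[0,0,0]]}}

```text
clock: 11.9
eef_pos: [583.1, -163.2, 51.2]
tcp_rot: [3.142, 0.0, -2.846]
contact_force: [-0.6, 1.3, 2.5]
opening: 0.0
grasp_force: 1.3
```

```bash
python3 avg.py 8
```

```text
12.3 [ 5.8307e+02 -1.6322e+02  5.1340e+01 -1.8000e-01  1.2300e+00  2.5100e+00] sd [0.02 0.01 0.08 0.49 0.49 0.41] [-3.142  0.    -2.846]
```

Key 4 is up and tapped. I'll lift, go back to key 2 and press it.

{"method": "play_rows", "body": {"dp": [[0,0,-0.1],[0,0,-0.3],[0,0,-0.5],[0,0.4,-0.5],[0,0.9,-0.5]], "rot": [[0,0,0],[0,0,0],[0,0,0],[0,0,0],[0,0,0]]}}

```text
clock: 12.72
eef_pos: [573.2, -129.1, 72.4]
tcp_rot: [-3.14, 0.002, -2.848]
contact_force: [-0.4, 0.7, 0.7]
opening: 0.003
grasp_force: 0.0
```

{"method": "play_rows", "body": {"dp": [[0,0.6,0],[0,1.2,0],[0,1.7,0],[0,2.1,0],[0,2.4,0]], "rot": [[0,0,0],[0,0,0],[0,0,0],[0,0,0],[0,0,0]]}}

```text
clock: 13.13
eef_pos: [543.6, -35.1, 71.6]
tcp_rot: [3.141, -0.0, -2.845]
contact_force: [0.8, 0.2, -0.4]
opening: -0.001
grasp_force: 0.0
```

{"method": "play_rows", "body": {"dp": [[0,0.15,0],[0,0.2,0],[0,0.2,0.1],[0,0.2,0.2],[0,0.2,0.3]], "rot": [[0,0,0],[0,0,0],[0,0,0],[0,0,0],[0,0,0]]}}

```text
clock: 13.55
eef_pos: [542.5, -30.0, 58.8]
tcp_rot: [-3.141, 0.0, -2.847]
contact_force: [-0.2, 0.7, 0.4]
opening: 0.004
grasp_force: 0.0
```

{"method": "play_rows", "body": {"dp": [[0,0,0.05],[0,0,0.1],[0,0,0.15],[0,0,0.2],[0,0,0.22]], "rot": [[0,0,0],[0,0,0],[0,0,0],[0,0,0],[0,0,0]]}}

```text
clock: 13.97
eef_pos: [542.3, -29.5, 50.3]
tcp_rot: [-3.141, -0.0, -2.846]
contact_force: [0.0, -1.8, 2.8]
opening: -0.004
grasp_force: 1.4
```

{"method": "play_rows", "body": {"dp": [[0,0,0.02],[0,0,0.04],[0,0,0.06],[0,0,0.08],[0,0,0.08]], "rot": [[0,0,0],[0,0,0],[0,0,0],[0,0,0],[0,0,0]]}}

```text
clock: 14.38
eef_pos: [542.3, -29.5, 47.3]
tcp_rot: [-3.141, 0.0, -2.846]
contact_force: [-1.0, -2.2, 2.9]
opening: -0.0
grasp_force: 1.8
```

```bash
python3 avg.py 5
```

```text
14.6333 [542.34 -29.4   47.39  -1.13  -2.49   3.84] sd [0.01 0.03 0.02 0.05 0.31 0.64] [-3.141  0.    -2.846]
```

{"method": "play_rows", "body": {"dp": [[0,0,0.01],[0,0,0.02],[0,0,0.03],[0,0,0.04],[0,0,0.04]], "rot": [[0,0,0],[0,0,0],[0,0,0],[0,0,0],[0,0,0]]}}

```text
clock: 15.05
eef_pos: [542.4, -29.3, 46.1]
tcp_rot: [-3.142, 0.0, -2.846]
contact_force: [-3.1, -1.7, 9.5]
opening: 0.0
grasp_force: 4.9
```

```bash
python3 avg.py 5
```

```text
15.3 [542.38 -29.31  46.12  -2.78  -2.42  10.17] sd [0.01 0.01 0.01 0.17 0.26 0.28] [-3.142  0.    -2.846]
```

It's at the hard stop (10 N). I'll lift straight off, back away high and look.

{"method": "play_rows", "body": {"dp": [[0,0,-0.05],[0,0,-0.15],[0,0,-0.4],[0,0,-0.8],[0,0,-1.4]], "rot": [[0,0,0],[0,0,0],[0,0,0],[0,0,0],[0,0,0]]}}

```text
clock: 15.72
eef_pos: [540.7, -28.9, 101.1]
tcp_rot: [3.14, -0.003, -2.846]
contact_force: [0.5, 1.5, -0.8]
opening: 0.001
grasp_force: 0.0
```

{"method": "play_rows", "body": {"dp": [[0,0,-0.8],[0,0,-1.6],[0,0,-2.4],[0,0,-2.9],[0,0,-3.2]], "rot": [[0,0,0],[0,0,0],[0,0,0],[0,0,0],[0,0,0]]}}

```text
clock: 16.13
eef_pos: [543.2, -29.0, 233.2]
tcp_rot: [-3.141, 0.004, -2.846]
contact_force: [0.8, 0.8, -0.4]
opening: -0.001
grasp_force: 0.0
```

```bash
python3 - <<'E'
from avg import *; import cv2,pickle
f=avg(8); g=optics.grab_frame("top")
pickle.dump(f,open("side.pkl","wb"))
cv2.imwrite("pics/s2.png",cv2.resize(f["color"][150:260,220:380],None,fx=5,fy=5)[:,:,::-1])
E
python3 fit.py|head -9
```

```text
16.5333 [ 5.4216e+02 -2.9140e+01  2.3010e+02  2.7000e-01  1.6000e-01  1.2000e-01] sd [0.92 0.05 2.11 0.63 0.34 0.63] [ 3.141e+00 -2.000e-03 -2.846e+00]
side [246.  200.1] [240 195  13  11  97]
side [274.8 211.9] [269 207  13  11 102]
side [305.2 224.3] [299 219  13  12 107]
side [336.8 237.3] [331 231  13  13 113]
top [255.9 200.3] [252 197   8   8  47]
top [278.5 193.7] [275 190   8   8  48]
top [300.7 186.5] [297 183   8   8  48]
top [322.9 179.8] [319 176   8   8  44]
['side'] [ 5.81333e+02 -5.45050e+01  2.99000e-01] [-0.2 -0.1  0.1 -0.  -0.   0.   0.1  0.1]
```

View pics/s2.png

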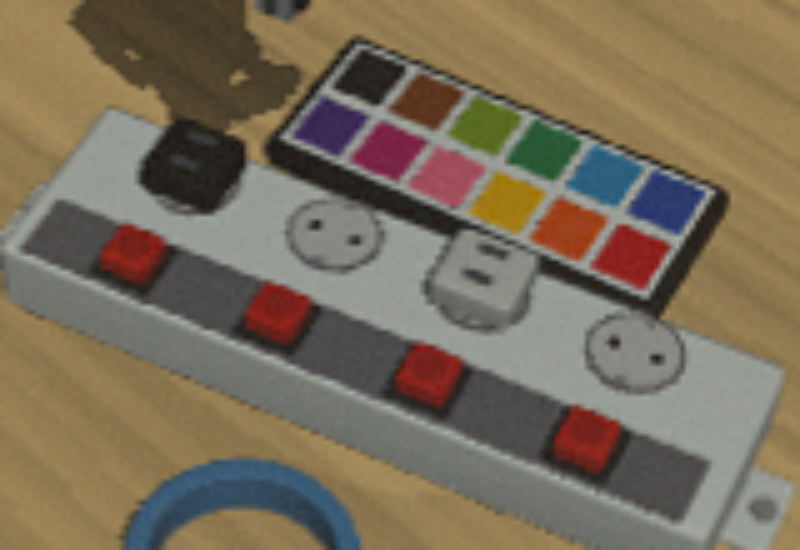

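In the crop, all four keys, at (133,255), (278,313), (430,375) and (588,440), now show equal side faces. Key 2's area rose from 84 to 102 px, and its row residual went from -0.4 to 0 in the side-only fit. All keys are up and the tool is clear, so I'm handing in.

```bash
python3 -c "
from rig import r
print(r.sign_off())"
```

```text
the job is handed in; nothing more can be done
None
```

All four keys were tapped left to right without a click; the second from the left was the latched one, and after I pressed it to its stop (about 10 N) the last picture shows all four standing up, so I handed the job in at about 16.5 s.

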